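# Turn a sample cup over and hold the coating gauge on its test ring

### The job

Check the coating under the aluminium sample cup that stands mouth-up: turn it over and stand it mouth-down on the bench, then draw the pen-type coating gauge from its stand and hold it upright with the tip of its sprung nose inside the ring etched on the upturned base, pressed lightly so that the nose is about half-way in and not against its stop. Finish while still holding the gauge there, with only the gauge's nose on the cup. Leave the other cup, which already stands mouth-down, and the other things on the bench where they are.

Things in the scene. Friction and masses are not known exactly. Their poses are not given: they have to be found in the camera images.
- cup: The cup to check: plain aluminium, round, straight-walled, 56 mm outside diameter, 60 mm tall, wall 2.5, base 4 mm thick, 0.11 kg. Starts standing mouth-up at a varying place. Origin: centre of the underside of its base; z along its axis towards the mouth (up at the start; down once turned over, the origin then 60 mm above the bench). Can be gripped across its diameter.
- cup_spot (a point): Centre of the dark ring (17 mm across) etched on the flat underside of the cup's base, 11 mm off the cup's axis along the cup's x axis.
- cup_done: A second cup of the same kind, already checked, that stands mouth-down near the right; to be left alone. Same origin and axes as the first cup (z points down).
- gauge_stand: Fixed bench stand of the gauge: black foot 82 x 74 x 10 mm with a grey block 46 x 46 mm on it, top at 48 mm, with an upright round socket (18 mm) in its middle. Origin under the centre of the foot, z up, x and y along its sides.
- gauge: Pen-type gauge, 131 mm long, 0.13 kg, upright in its stand, nose down: rectangular black body 26 mm (x) by 20 mm (y), from 36 to 131 mm above the tip, on a round 16 mm neck that sits in the socket (body's end rests on the stand's top); a 9 mm steel nose sticks out 10 mm. Origin: tip of the relaxed nose; z up the pen. A straight 40 mm lift frees it. Display on its -x side.
- gauge_grip (a point): A point on the gauge's axis 100 mm above the tip of the relaxed nose, a good place to grip across the 20 mm width (along y).
- gauge_tip (a point): Centre of the flat tip of the nose; it moves with the nose.
- gauge_nose (a joint): Travel of the sprung nose into the gauge, in m: 0 relaxed, 0.007 against the stop. The spring pushes with about 1 N at the start of the travel and 0.7 N more for each mm, 3.5 N half-way.
- petri_4: Closed petri dish, 91 mm wide, 15 mm high, a bystander. Origin under its centre.
- tape_roll_1: Roll of tape lying flat, 73 mm wide, 19 mm high, a bystander. Origin under its centre.
- stopper_1: Dark rubber stopper, 26 mm wide, 22 mm high, a bystander. Origin under its centre.
- funnel_cover_1: Round steel funnel cover with a small knob, 147 mm wide, 35 mm high, a bystander at the right. Origin under its centre.

How it is judged (in metres and radians):
On the way, in this order (a step that is already met when the one before it is completed fails the run):
1. the cup stands mouth-down on the bench, let go and at rest (angle between cup's own z axis and vertical above 3.05 rad and height (world z) of cup between 0.057 and 0.063 m and contact force between each of the arm, the fingers and cup below 0.1 N and linear speed of cup below 0.02 m/s), for 0.2 s.
2. the gauge is drawn clear of its stand (z of gauge in the frame of gauge_stand above 0.05 m and contact force between gauge and gauge_stand below 0.05 N), for 0.1 s.
At the end, for the whole second after the job is handed in: Cup mouth-down on the bench (upright within 5 deg, base 57-63 mm up), untouched by the robot; gauge held in the gripper, upright within 7 deg, tip within 5.5 mm of the ring's centre, nose pressed in 1.5 to 5.5 mm, pushing with 1.5 to 8 N, all at rest (all of step 1 and horizontal distance between gauge_tip and cup_spot below 0.0055 m and angle between gauge's own z axis and vertical below 0.12 rad and value of joint gauge_nose between 0.0015 and 0.0055 m and contact force between gauge and cup between 1.5 and 8 N and contact force between the fingers and gauge above 2 N and contact force between gauge and gauge_stand below 0.05 N and linear speed of gauge below 0.02 m/s); the arm keeps its last pose, push and grip.
It fails at once if the gauge is pushed hard on the cup (over 15 N) (contact force between gauge and cup above 15 N).
It fails at once if the other cup, the petri dish, the tape, the stopper or the funnel cover is moved by more than 2 cm (distance of any of cup_done, petri_4, tape_roll_1, stopper_1, funnel_cover_1 from where it was at the start of the episode above 0.02 m).
It also fails if it takes over 67 s, if anything falls off the work surface, if the arm or the gripper's body presses on something with over 40 N, if the wrist force passes 120 N, or if a joint passes its speed limit or range.

### The arm

A 6-joint arm with a two-finger parallel gripper is mounted at the origin on a cart in front of the work surface, level with it; the furniture and walls round the work are solid. World frame = base frame: x ahead of the robot, y to its left, z up, the work surface at z = 0. Lengths are in m, angles in degrees, forces in N, time in s.
With the tool pointing down it reaches from about 0.4 to 0.825 m from the base axis. Payload 7 kg.
Tool frame: the origin (TCP) lies midway between the tips of the shut fingers; the grasp point (between the pads) lies 19 mm behind it; z points along the fingers, y is the line along which they close (so a half turn about z gives the same grasp; the last joint's range is limited). The gripper opens to 88 mm and grips with 3 to 60 N. Pads are 19 mm wide; open, the fingers measure 130 mm over their backs; the gripper's body (78 mm by 193 mm) begins 47 mm behind the grasp point.
Start: joints at [-55.113, 20.546, 0.682, 0, -70.136, -16.507], TCP at [0.213, -0.641, 0.227] pointing down, gripper open.
Joint ranges: [-176.03, 176.03], [-82.01, 121.73], [-58.28, 71.71], [-173.87, 95.51], [-174.79, -0.11], [-173.66, 173.66]. Speed limits (degrees/s): [136.94, 136.94, 172.46, 180, 180, 180].

### API

Orientations are given as a 3x3 rotation matrix whose columns are the frame's x, y, z axes.
In Python, from rig import robot, jaws, solver, imaging, order, nets gives the robot as it stands. Calls block until the motion is done:
- robot.goto(position, orientation): joint-space move of the TCP to a pose.
- robot.servo_line(position, ori=None, speed=0.15): straight line of the TCP; ori=None keeps the orientation; speed is the mean speed in m/s.
- robot.movej(angles): joint-space move.
- jaws.move_gripper(opening): opening from 0.0 (shut) to 1.0 (fully open); the grip force is fixed at half the most; returns when the fingers have stopped.
- robot.dwell(seconds).
- solver.ik(position, orientation): joint angles nearest the present ones, or None.
- robot.get_state(): the state.
- imaging.grab_frame(name): name is "scene" or "top" or "wrist"; returns (picture, depth): 420x560x3 uint8, red, green, blue; 420x560 float32, m along the optical axis (not along the pixel's ray), 0 where there is no reading.
- imaging.camera_info(name): a dict with "vfov" (degrees; the focal length in pixels is half the picture's height over the tangent of half this angle, whatever the lens; pixels are square), "cx", "cy" (the principal point, pixels), "view" (4x4, takes a point from world to camera coordinates); the wrist camera has in their place "T_tool_cam" (4x4, takes a point from camera to tool coordinates, whose origin is the TCP and whose axes are the flange's). Camera axes: x right, y down, z forward; pixel columns grow to the right and rows downward; lengths in m; the calibration is good to about 2 mm. A picture is of the moment at which its call begins: read the wrist's pose just before it. camera_info takes no time and is no camera call.
A pose or a line that the arm cannot do raises robot.Unreachable and nothing moves.
- order.job_done(): hands the job in; it is judged then, once.
Trained networks look in the newest picture that a camera, given by its name, has taken for a name from the list of things; names that differ only in an ending like _2 or _b are one class to them, and where a whole thing is asked for, a point or a joint stands for the part that bears it (a point fixed in the world has none). Each returns a list of dicts, best first, with "p" (0 to 1); they miss things now and then, are a little off and sometimes report something else, mostly with a low value. They report only what shows in the picture. A call takes as long as a camera call.
- nets.search_frame(camera, label): "bbox" ([centre column, centre row, width, height] in pixels, round what is visible of it).
- nets.landmark_of(camera, label): "pixel" ([column, row] in pixels: a listed point, or the origin of a listed thing).
The state is a dict: "t": time; "qpos": joint angles; "qvel": joint speeds; "effort": joint torques, N m; "position": TCP position; "tcp_rot": TCP orientation; "force": force on the tool from outside, world axes, zero at the start; "ft_torque": the same for the moment, N m; "grip_width": opening from 0.0 (shut) to 1.0 (fully open); "finger_force": force on a finger pad.
Only numpy, scipy, OpenCV 4.12 (cv2) and the standard library are available. Lean on these libraries where they do the work, as an engineer would, in place of code of your own. Each camera call takes 0.05 s, during which the arm holds its last target. There are 200 camera calls.

## Working session

There is one attempt and no reset: what is moved stays moved. The work goes in short steps, each a Python script; the robot and the scene stay as the last script left them, time stands still between calls to the robot, and variables do not carry over. Pictures are saved under pics/ and viewed, at most 10 in all, crops included, and the job is handed in when it is done.

```bash
ls; mkdir -p pics
cat > h.py <<'E'
import numpy as np, cv2
from rig import robot, jaws, solver, imaging, order, nets
def K(n):
    c=imaging.camera_info(n); f=210/np.tan(np.radians(c["vfov"])/2); return c,f
def grab(n):
    s=robot.get_state(); im,d=imaging.grab_frame(n); c,f=K(n)
    if n=="wrist":
        T=np.eye(4); T[:3,:3]=s["tcp_rot"]; T[:3,3]=s["position"]; T=T@np.array(c["T_tool_cam"])
    else: T=np.linalg.inv(np.array(c["view"]))
    return im,d,dict(f=f,cx=c["cx"],cy=c["cy"],T=T)
def cloud(d,g):
    v,u=np.mgrid[:d.shape[0],:d.shape[1]]
    P=np.stack([(u-g["cx"])/g["f"]*d,(v-g["cy"])/g["f"]*d,d],-1)
    return P@g["T"][:3,:3].T+g["T"][:3,3]
def onplane(px,z,g):
    r=g["T"][:3,:3]@np.array([(px[0]-g["cx"])/g["f"],(px[1]-g["cy"])/g["f"],1]); o=g["T"][:3,3]
    return o+r*(z-o[2])/r[2]
def save(im,name): cv2.imwrite("pics/"+name,im[:,:,::-1])
E
python3 - <<'E'
from h import *
np.set_printoptions(precision=4,suppress=True)
st=robot.get_state();print(st["t"],st["position"],st["tcp_rot"],st["force"])
ims=[]
for n in["scene","top"]:
    im,d,g=grab(n);ims.append(im);C=cloud(d,g);np.savez(n,im=im,d=d,C=C,**g)
    print(n,g["T"])
    for l in["cup","cup_spot","gauge","gauge_grip","gauge_stand","petri_4","tape_roll_1","stopper_1","funnel_cover_1"]:
        for r in nets.search_frame(n,l)[:2]: print(l,"box",np.round(r["bbox"]),round(r["p"],2))
        for r in nets.landmark_of(n,l)[:2]: print(l,"px",np.round(r["pixel"]),round(r["p"],2), onplane(r["pixel"],{"gauge":.012,"gauge_grip":.112,"cup_spot":.06}.get(l,0),g)[:2])
    save(im,n+".png")
E
```

```text
pics
rig.py
0.0 [ 0.2127 -0.6401  0.2256] [[-0.949  -0.3152 -0.0006]
 [-0.3152  0.949   0.0015]
 [ 0.0001  0.0016 -1.    ]] [ 0.313   0.3249 -0.1894]
scene [[ 0.5151 -0.4537  0.7272 -0.263 ]
 [-0.8571 -0.2845  0.4295 -0.6312]
 [ 0.012  -0.8445 -0.5354  0.6928]
 [ 0.      0.      0.      1.    ]]
cup box [182. 204.  28.  33.] 0.67
cup px [180. 215.] 0.55 [0.4905 0.121 ]
cup_spot box [182. 204.  25.  31.] 0.95
cup_spot px [182. 210.] 0.88 [0.4423 0.0628]
gauge box [249. 214.  10.  39.] 0.98
gauge px [251. 244.] 0.58 [ 0.4708 -0.1106]
gauge_grip box [249. 214.  16.  43.] 0.59
gauge_grip px [246. 205.] 0.71 [ 0.4743 -0.0992]
gauge_grip px [247. 195.] 0.27 [ 0.5117 -0.0757]
gauge_stand box [249. 246.  43.  32.] 0.74
petri_4 box [247. 193.  33.  21.] 0.92
petri_4 px [247. 193.] 0.75 [0.6676 0.0358]
tape_roll_1 box [280. 206.  23.  22.] 0.91
tape_roll_1 px [279. 213.] 0.91 [ 0.6309 -0.0885]
tape_roll_1 px [365. 302.] 0.17 [ 0.4467 -0.4044]
stopper_1 box [303. 216.   4.  12.] 0.55
stopper_1 box [251. 247.  44.  32.] 0.31
stopper_1 px [300. 220.] 0.56 [ 0.6297 -0.1515]
funnel_cover_1 box [370
[... 405 characters left out ...]
 0.74 [ 0.4674 -0.1145]
cup_spot px [187. 244.] 0.66 [0.5049 0.1066]
gauge px [277. 261.] 0.55 [ 0.4654 -0.104 ]
gauge_grip px [278. 263.] 0.66 [ 0.4574 -0.1088]
gauge_stand box [279. 264.  44.  41.] 0.75
gauge_stand px [278. 262.] 0.83 [ 0.4639 -0.1058]
petri_4 box [224. 186.  38.  34.] 0.73
petri_4 px [225. 185.] 0.57 [0.6562 0.0258]
tape_roll_1 box [224. 188.  36.  39.] 0.66
tape_roll_1 box [267. 189.  34.  30.] 0.64
tape_roll_1 px [263. 192.] 0.75 [ 0.639  -0.0709]
stopper_1 box [301. 197.   7.   9.] 0.62
stopper_1 box [279. 262.  12.  13.] 0.16
stopper_1 px [300. 197.] 0.42 [ 0.6247 -0.1622]
funnel_cover_1 box [403. 267.  62.  59.] 0.56
funnel_cover_1 px [402. 268.] 0.59 [ 0.448 -0.412]
```

View pics/top.png

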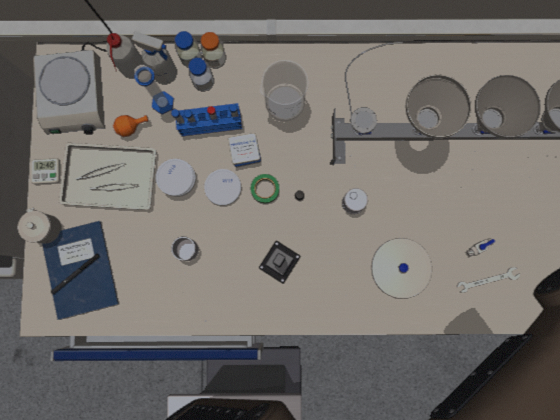

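View pics/scene.png

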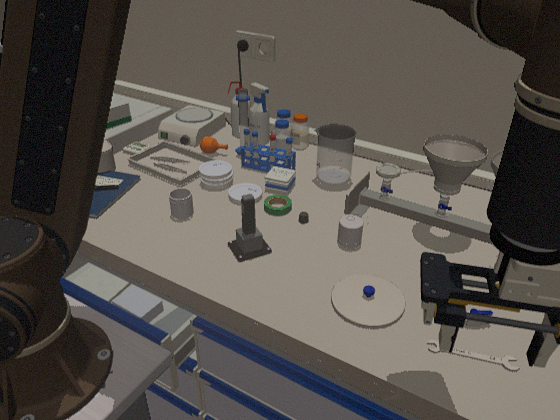

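The top view shows the cup mouth-up at about (185,249) and the gauge in its rotated stand at (279,262). The other cup is at (355,201), with the funnel cover at (402,268). Next I'll measure more finely and check that a near-horizontal cup grasp is reachable.

```bash
cat >> h.py <<'E'
def ori(head,elev,s=1):
    "tool z: heading (deg), elevation (deg); tool y horizontal, s=+-1 flips it"
    h,e=np.radians([head,elev]); z=np.array([np.cos(e)*np.cos(h),np.cos(e)*np.sin(h),np.sin(e)])
    y=s*np.array([-np.sin(h),np.cos(h),0]); return np.column_stack([np.cross(y,z),y,z])
E
python3 - <<'E'
from h import *
np.set_printoptions(precision=4,suppress=True)
print(np.array(imaging.camera_info("wrist")["T_tool_cam"]),K("wrist")[1])
for n in["top","scene"]:
    C=np.load(n+".npz")["C"]
    for nm,x,y,z0,z1 in[("cup",.495,.122,.05,.07),("gauge",.464,-.106,.125,.15),("block",.464,-.106,.04,.055),("done",.61,-.29,.055,.07)]:
        m=(abs(C[...,0]-x)<.06)&(abs(C[...,1]-y)<.06)&(C[...,2]>z0)&(C[...,2]<z1)
        p=C[m]
        if len(p)>5: print(n,nm,len(p),p.min(0),p.max(0),cv2.minAreaRect(p[:,:2].astype(np.float32)*1000))
p=np.array([.495,.122])
for hd in(14,40,0,-20):
  for e in(-13,-17,-25):
    for s in(1,-1):
        for z in(.03,.2):
            R=ori(hd,e,s);q=solver.ik(np.r_[p,z]+.01*R[:,2],R); print(hd,e,s,z,None if q is None else np.array(q))
E
```

```text
[[-0.0003 -0.9665 -0.2568  0.0698]
 [ 1.     -0.0007  0.0016 -0.001 ]
 [-0.0017 -0.2568  0.9665 -0.1582]
 [ 0.      0.      0.      1.    ]] 373.83155085401626
top cup 120 [0.4668 0.0872 0.0503] [0.5214 0.1448 0.0658] ((494.8086242675781, 115.77284240722656), (56.448326110839844, 55.09087371826172), 75.67591857910156)
top gauge 108 [ 0.4496 -0.1244  0.1261] [ 0.4783 -0.0978  0.1485] ((463.65081787109375, -110.89636993408203), (19.75011444091797, 25.49418067932129), 56.57990264892578)
top block 258 [ 0.4333 -0.141   0.0423] [ 0.4946 -0.0816  0.0545] ((464.0484924316406, -111.10043334960938), (46.07257843017578, 46.20805740356445), 57.706539154052734)
top done 426 [ 0.5819 -0.3211  0.0552] [ 0.6366 -0.268   0.068 ] ((609.1909790039062, -294.5036926269531), (52.86940002441406, 54.737091064453125), 89.2287826538086)
scene cup 192 [0.4664 0.0869 0.05  ] [0.5238 0.1457 0.064 ] ((496.26177978515625, 116.66719055175781), (58.80095672607422, 56.72552490234375), 10.713522911071777)
scene gauge 139 [ 0.4491 -0.1239  0.1251] [ 0.4758 -0.0954  0.1459] ((463.3726806640625, -109.91455078125), (22.9
[... 1377 characters left out ...]
8  -62.8421   81.8034]
40 -25 1 0.2 [-19.4987   2.2694 -37.6237 -87.8568 -51.3924  32.2244]
40 -25 -1 0.03 [ -31.8863   38.4757  -43.8544 -104.5048  -62.8421  -98.1966]
40 -25 -1 0.2 [ -19.4987    2.2694  -37.6237  -87.8568  -51.3924 -147.7756]
0 -13 1 0.03 None
0 -13 1 0.2 None
0 -13 -1 0.03 None
0 -13 -1 0.2 None
0 -17 1 0.03 None
0 -17 1 0.2 None
0 -17 -1 0.03 None
0 -17 -1 0.2 None
0 -25 1 0.03 None
0 -25 1 0.2 None
0 -25 -1 0.03 None
0 -25 -1 0.2 None
-20 -13 1 0.03 None
-20 -13 1 0.2 None
-20 -13 -1 0.03 None
-20 -13 -1 0.2 None
-20 -17 1 0.03 None
-20 -17 1 0.2 None
-20 -17 -1 0.03 None
-20 -17 -1 0.2 None
-20 -25 1 0.03 None
-20 -25 1 0.2 None
-20 -25 -1 0.03 None
-20 -25 -1 0.2 None
```

Run:
```python
from h import *
np.set_printoptions(precision=1,suppress=True)
for p in([.495,.116],[.52,.13]):
 for hd in list(range(-120,-30,15))+list(range(30,110,15)):
  for e,s,z in((-20,-1,.02),(-20,-1,.2),(-12,1,.2),(-12,1,.05)):
    R=ori(hd,e,s);q=solver.ik(np.r_[p,z]+.012*R[:,2],R)
    if q is not None: print(p,hd,e,s,z,np.array(q))
```

```text
[0.495, 0.116] -120 -20 -1 0.02 [ 45.6  56.5  -5.   13.7 -97.7 -83.1]
[0.495, 0.116] -120 -20 -1 0.2 [  45.5   43.5   -4.1   14.6 -111.2  -79.6]
[0.495, 0.116] -120 -12 1 0.2 [  45.7   47.6   -3.5   15.6 -115.7   99.9]
[0.495, 0.116] -120 -12 1 0.05 [  45.8   58.7   -3.1   14.4 -105.4   96.9]
[0.495, 0.116] -105 -20 -1 0.02 [ 51.5  53.8 -15.8  22.  -88.9 -82. ]
[0.495, 0.116] -105 -20 -1 0.2 [  51.4   39.9  -14.7   22.7 -102.7  -76.3]
[0.495, 0.116] -105 -12 1 0.2 [  51.7   44.1  -14.5   23.8 -107.   102.4]
[0.495, 0.116] -105 -12 1 0.05 [ 51.9  55.9 -14.1  22.8 -96.4  97.8]
[0.495, 0.116] -90 -20 -1 0.02 [ 56.9  50.7 -27.8  31.4 -79.7 -83.7]
[0.495, 0.116] -90 -20 -1 0.2 [ 57.   35.6 -26.3  30.9 -94.  -75.1]
[0.495, 0.116] -90 -12 1 0.2 [ 57.5  40.  -26.4  32.1 -98.1 102.6]
[0.495, 0.116] -90 -12 1 0.05 [ 57.5  52.8 -26.3  31.7 -87.2  95.8]
[0.495, 0.116] -75 -20 -1 0.02 [ 61.1  47.5 -40.9  43.5 -71.1 -88.8]
[0.495, 0.116] -75 -20 -1 0.2 [ 61.9  30.8 -38.6  40.1 -85.5 -76. ]
[0.495, 0.116] -75 -12 1 0.2 [ 62.5  35.5 -39.   41.3 -89.6 100.4]
[0.495, 0.116] -75 -12 1 0.05 [ 62.3  49.7
[... 4317 characters left out ...]
.3  -80.  -142.4]
[0.52, 0.13] 75 -12 1 0.2 [-21.6  27.3 -17.1 -76.9 -86.3  44.6]
[0.52, 0.13] 75 -12 1 0.05 [-22.1  45.1 -17.  -78.1 -82.7  62.1]
[0.52, 0.13] 90 -20 -1 0.02 [ -14.6   45.1   -8.8  -66.6  -82.1 -125.2]
[0.52, 0.13] 90 -20 -1 0.2 [ -14.3   27.3   -7.5  -65.6  -89.7 -142.7]
[0.52, 0.13] 90 -12 1 0.2 [-17.   32.   -7.2 -69.9 -95.2  42. ]
[0.52, 0.13] 90 -12 1 0.05 [-16.9  47.2  -7.4 -69.4 -89.7  56.3]
[0.52, 0.13] 105 -20 -1 0.02 [  -9.5   48.1   -0.2  -58.8  -90.2 -127.3]
[0.52, 0.13] 105 -20 -1 0.2 [  -9.7   32.5    1.4  -59.8  -99.2 -142. ]
[0.52, 0.13] 105 -12 1 0.2 [ -12.    36.7    2.2  -64.1 -104.4   40.7]
[0.52, 0.13] 105 -12 1 0.05 [-11.5  50.1   1.8 -62.1 -97.8  53. ]
```

Run:
```python
from h import *
C=np.load("top.npz")["C"]
for x in np.arange(.28,.72,.06):
    print(round(x,2),[round(float(np.nanpercentile(C[...,2][(abs(C[...,0]-x-.03)<.03)&(abs(C[...,1]-y-.03)<.03)],98)),3) for y in np.arange(.12,.54,.06)])
def P(R,x,y,z,d=.012): return np.array([x,y,z])+d*R[:,2]
R=ori(-75,-20,-1); c=(.495,.116)
g=P(R,*c,.022); b=g-.13*R[:,2]; b[2]=max(b[2],.07)
robot.movej([0,10,0,0,-80,-16]); 
robot.goto(b+[0,0,.08],R); print(robot.get_state()["t"],robot.get_state()["qpos"])
jaws.move_gripper(1.0)
im,d,w=grab("scene"); save(im,"s2.png")
```

```text
0.28 [0.006, 0.006, 0.007, 0.005, 0.016, 0.008, 0.006, nan]
0.34 [0.006, 0.006, 0.016, 0.018, 0.018, 0.022, 0.006, nan]
0.4 [0.007, 0.006, 0.015, 0.022, 0.027, 0.022, 0.006, nan]
0.46 [0.061, 0.006, 0.007, 0.026, 0.019, 0.08, 0.007, nan]
0.52 [0.007, 0.006, 0.007, 0.018, 0.018, 0.094, 0.084, nan]
0.58 [0.049, 0.026, 0.026, 0.024, 0.024, 0.077, 0.007, nan]
0.64 [0.051, 0.048, 0.011, 0.015, 0.024, 0.025, 0.022, nan]
0.7 [0.049, 0.026, 0.025, 0.025, 0.026, 0.022, 0.02, nan]
5.7417 [ 70.22465463  39.26018741 -27.28079675  32.26801414 -89.58110406
 -76.93696767]
  return np.nanmean(a, axis, out=out, keepdims=keepdims)
```

View pics/s2.png

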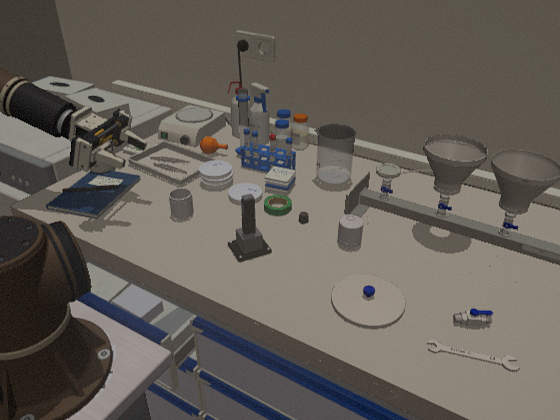

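The scene view shows the gripper at (100,135), clear of things and facing the cup at (181,204). I'll grasp next.

```bash
cat >> h.py <<'E'
def P(R,x,y,z,d=.012): return np.array([x,y,z])+d*R[:,2]
def rep(tag=""):
    s=robot.get_state(); print(tag,round(s["t"],1),np.round(s["position"],4),"F",np.round(s["force"],1),"w",round(s["grip_width"],3),"ff",s["finger_force"])
E
python3 - <<'E'
from h import *
R=ori(-75,-20,-1); g=P(R,.495,.116,.026); b=g-.13*R[:,2]; b[2]=max(b[2],.075)
rep("0"); robot.servo_line(b,R,.2); robot.servo_line(g,R,.12); rep("at")
jaws.move_gripper(0.0); rep("grip")
robot.servo_line(g+[0,0,.17],R,.2); rep("up")
im,d,w=grab("scene"); cv2.imwrite("pics/s3.png",cv2.resize(im[60:260,20:320,::-1],None,fx=2,fy=2))
E
```

```text
0 6.0 [0.4667 0.2224 0.1504] F [ 0.  -1.1 -0.2] w 1.001 ff 0.0
at 7.8 [0.4982 0.106  0.022 ] F [0.6 0.6 0.9] w 0.999 ff 0.0
grip 8.4 [0.498  0.1052 0.0219] F [-0.4  1.5  1.2] w 0.63 ff 29.99970518052578
up 9.4 [0.4977 0.1048 0.1911] F [ 0.3  0.4 -1. ] w 0.63 ff 29.99976558610797
```

View pics/s3.png

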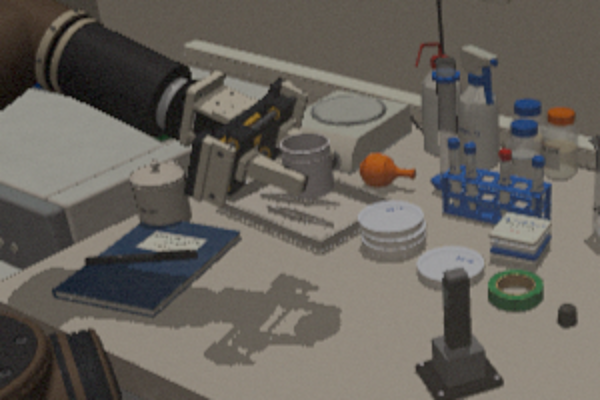

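The crop shows the cup held firmly between the fingers at (305,165). Next: roll it over, touch the rim down, and pivot it upright by pressing and dragging.

Run:
```python
from h import *
R=ori(-75,-13,1); c=(.495,.120)
q=solver.ik(P(R,*c,.19),R); q0=robot.get_state()["qpos"]; print(np.round(q,0),np.round(q0,0))
robot.movej(q); rep("rolled")
robot.servo_line(P(R,*c,.055),R,.15); rep("low"); f0=np.array(robot.get_state()["force"])
back=-R[:,2]*[1,1,0]; z=.055; k=0
while z>.039:
    df=np.array(robot.get_state()["force"])-f0
    touch=df[2]>3
    if df[2]>30: print("stop",df); break
    z-=.002
    if touch: k+=.004
    robot.servo_line(P(R,*c,z)+back*k,R,.04); rep(f"{z:.3f}")
im,d,w=grab("scene"); cv2.imwrite("pics/s4.png",cv2.resize(im[100:260,60:300,::-1],None,fx=2.5,fy=2.5))
```

```text
[ 63.  36. -39.  41. -89. 100.] [ 62.  31. -39.  40. -85. -76.]
rolled 12.1 [0.498  0.1087 0.1873] F [-0.6  0.1 -0.5] w 0.628 ff 29.99975000973791
low 13.1 [0.4981 0.1089 0.0527] F [-0.1  0.3 -0.7] w 0.63 ff 29.999441066756845
0.053 13.4 [0.4981 0.1089 0.0507] F [ 0.3  0.3 -0. ] w 0.629 ff 29.99977885046974
0.051 13.6 [0.498  0.1087 0.0483] F [-0.5 -0.  -1.4] w 0.63 ff 29.999601943418384
0.049 13.9 [0.498  0.1087 0.0462] F [ 0.6  0.9 -0.9] w 0.626 ff 29.99962000641972
0.047 14.1 [0.498  0.1086 0.0442] F [-0.2 -0.3 -1.3] w 0.627 ff 29.99977528117597
0.045 14.4 [0.498  0.1087 0.0422] F [-0.5 -0.3 -0.5] w 0.627 ff 29.99985055066645
0.043 14.6 [0.4981 0.1087 0.0405] F [0.4 0.1 1.8] w 0.63 ff 29.99983032932505
0.041 14.9 [0.4981 0.1086 0.04  ] F [-0.6  2.6  9.3] w 0.626 ff 30.000062801409513
0.039 15.1 [0.4972 0.112  0.0389] F [ 2.7 -1.1 12.4] w 0.626 ff 30.000637674238533
```

View pics/s4.png

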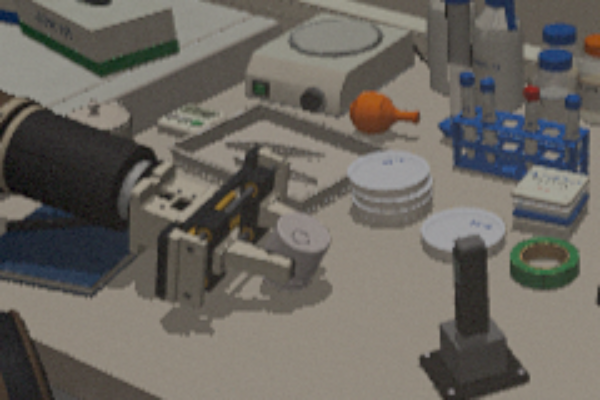

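The cup is upside down and tilted, with the ring visible on its base at (303,235). The rim has touched down, so I'll keep pressing and dragging to pivot it.

Run:
```python
from h import *
R=ori(-75,-13,1); c=(.495,.120); back=-R[:,2]*[1,1,0]
z=.039;k=.004
for i in range(7):
    f=np.array(robot.get_state()["force"])
    if f[2]<22 and z>.0345: z-=.0015
    elif f[2]>30: z+=.001
    k+=.005
    robot.servo_line(P(R,*c,z)+back*k,R,.05); rep(f"{z:.4f} {k:.3f}")
im,d,w=grab("scene"); cv2.imwrite("pics/s5.png",cv2.resize(im[100:260,60:300,::-1],None,fx=2.5,fy=2.5))
```

```text
0.0375 0.009 15.4 [0.4957 0.1166 0.0372] F [-0.4  0.6 11.5] w 0.625 ff 29.998105054255575
0.0360 0.014 15.7 [0.4943 0.1214 0.0351] F [-1.   1.5  9.4] w 0.62 ff 29.99448517570272
0.0345 0.019 15.9 [0.4929 0.126  0.0331] F [-1.7  1.2  7.1] w 0.624 ff 29.98806475661695
0.0345 0.024 16.2 [0.4917 0.1309 0.0329] F [-2.9  0.2  7.3] w 0.623 ff 29.98488038778305
0.0345 0.029 16.4 [0.4905 0.1359 0.0325] F [-3.6  0.7  6.2] w 0.621 ff 29.98345585539937
0.0345 0.034 16.7 [0.4894 0.1409 0.0323] F [-1.9  0.9  6.6] w 0.623 ff 29.981338614597917
0.0345 0.039 16.9 [0.4882 0.1459 0.0321] F [-2.6  0.9  7.1] w 0.622 ff 29.97846775688231
```

View pics/s5.png

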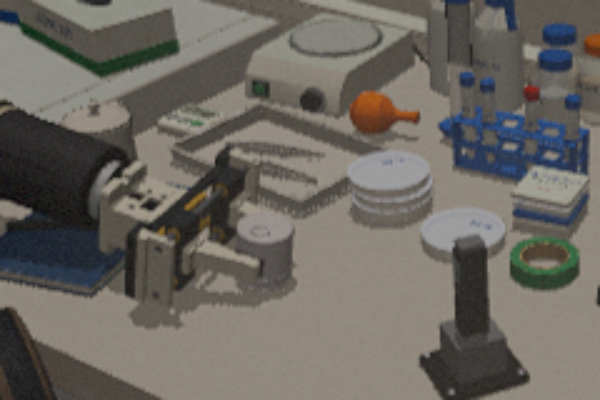

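The cup now stands mouth-down at (265,250). I'll release, back off, then look down at the ring and the gauge with the wrist camera.

```bash
cat >> h.py <<'E'
def down(yaw):
    c,s=np.cos(np.radians(yaw)),np.sin(np.radians(yaw)); return np.column_stack([[-s,c,0],[c,s,0],[0,0,-1.]])
E
python3 - <<'E'
from h import *
jaws.move_gripper(1.0); rep("open")
R=ori(-75,-13,1); p=np.array(robot.get_state()["position"])
robot.servo_line(p-.11*R[:,2],R,.15); robot.servo_line(p-.12*R[:,2]+[0,0,.15],R,.3)
im,d,w=grab("top"); C=cloud(d,w)
m=(abs(C[...,0]-.485)<.06)&(abs(C[...,1]-.157)<.06)&(C[...,2]>.05)&(C[...,2]<.075)
(x,y),r,a=cv2.minAreaRect(C[m][:,:2].astype(np.float32)); print("cup",x,y,r,np.median(C[m][:,2]))
robot.goto([x,y,.2],down(-123)); rep("over cup"); print(np.round(robot.get_state()["qpos"]))
im,d,w=grab("wrist"); save(im,"w1.png"); np.savez("w1",im=im,d=d,**w)
C=cloud(d,w); m=(abs(C[...,0]-x)<.05)&(abs(C[...,1]-y)<.05)&(C[...,2]>.05)&(C[...,2]<.075)
print("wrist cup",cv2.minEnclosingCircle(C[m][:,:2].astype(np.float32)),np.median(C[m][:,2]))
for l in("cup","cup_spot"):
    for r in nets.landmark_of("wrist",l)[:3]: print(l,r,onplane(r["pixel"],.06,w))
print(nets.search_frame("wrist","cup"))
robot.goto([.4636,-.1104,.26],down(-123)); rep("over gauge"); print(np.round(robot.get_state()["qpos"]))
im,d,w=grab("wrist"); save(im,"w2.png"); C=cloud(d,w)
for z0,z1 in((.12,.15),(.04,.055)):
    m=(abs(C[...,0]-.464)<.05)&(abs(C[...,1]+.11)<.05)&(C[...,2]>z0)&(C[...,2]<z1); print(m.sum(),cv2.minAreaRect(C[m][:,:2].astype(np.float32)*1000))
cv2.imwrite("pics/w12.png",np.hstack([cv2.imread("pics/w1.png"),cv2.imread("pics/w2.png")])[:, :, :].astype(np.uint8)[::1,::1][:420] if 0 else cv2.resize(np.hstack([cv2.imread("pics/w1.png"),cv2.imread("pics/w2.png")]),(800,300)))
E
```

```text
open 17.8 [0.4882 0.1454 0.0318] F [0.3 0.2 0.7] w 1.003 ff 0.0
cup 0.47895750403404236 0.1600779891014099 (0.05363895371556282, 0.051967501640319824) 0.06037318823921334
over cup 20.7 [0.4785 0.1599 0.1989] F [-0.2 -0.4 -0.2] w 0.998 ff 0.0
[ 41.   6. -23.   0. -62.  16.]
wrist cup ((0.48110488057136536, 0.16273197531700134), 0.027965249493718147) 0.06020893702910418
cup {'pixel': [275.6, 192.4], 'p': 0.98} [0.47994646 0.16156771 0.06      ]
cup_spot {'pixel': [282.5, 200.3], 'p': 0.92} [0.47129474 0.16044809 0.06      ]
cup_spot {'pixel': [545.6, 24.3], 'p': 0.16} [ 0.47829319 -0.07242717  0.06      ]
[{'bbox': [273.0, 185.4, 68.0, 72.5], 'p': 0.8}]
over gauge 22.0 [ 0.4638 -0.1098  0.2597] F [-0.3  0.3 -0.4] w 1.002 ff 0.0
[ 10.   0. -20.  -0. -69.  47.]
906 ((466.788818359375, -109.73419189453125), (19.770610809326172, 24.996994018554688), 56.83224105834961)
1316 ((465.7695617675781, -109.02596282958984), (45.90953063964844, 46.222652435302734), 57.5579719543457)
```

View pics/w12.png

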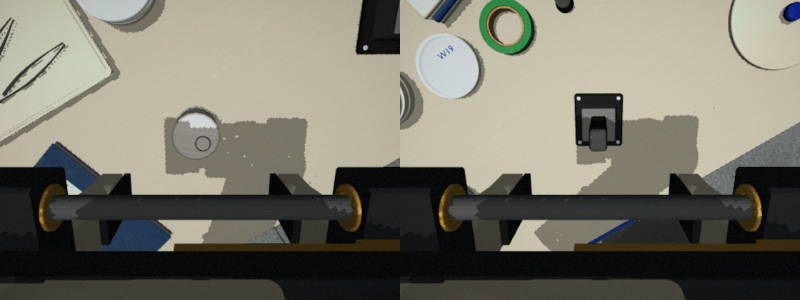

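The left half shows the upturned cup at about (275,187) in full-resolution pixels, with the ring at (283,200). The right half shows the gauge in its stand. I'll refine the ring position offline and draw the gauge.

Run:
```python
from h import *
z=np.load("w1.npz"); w={k:z[k] for k in("f","cx","cy","T")}
# rectify the base plane to 0.25 mm/px and fit ring
c0=np.array([.476,.161]); n=240; s=.00025
ii,jj=np.mgrid[:n,:n]; W=np.stack([c0[0]+(jj-n/2)*s,c0[1]+(ii-n/2)*s,np.full((n,n),.06),np.ones((n,n))],-1)
q=W@np.linalg.inv(w["T"]).T; u=q[...,0]/q[...,2]*w["f"]+w["cx"]; v=q[...,1]/q[...,2]*w["f"]+w["cy"]
r=cv2.remap(z["im"],u.astype(np.float32),v.astype(np.float32),cv2.INTER_CUBIC); cv2.imwrite("pics/rect.png",cv2.resize(r[:,:,::-1],None,fx=2,fy=2))
g=cv2.GaussianBlur(cv2.cvtColor(r,cv2.COLOR_RGB2GRAY),(0,0),2)
k=cv2.HoughCircles(g,cv2.HOUGH_GRADIENT,1,60,param1=30,param2=8,minRadius=27,maxRadius=37)
if k is not None: print([(c0+(a[:2]-n/2)*s,a[2]*s) for a in k[0][:3]])
G=np.array([.4663,-.1094]); R=down(-123)
robot.servo_line([*G,.093],R,.15); rep("at"); jaws.move_gripper(0.0); rep("grip")
robot.servo_line([*G,.203],R,.12); rep("up")
```

```text
[(array([0.470375, 0.159875]), np.float32(0.0074250004)), (array([0.489875, 0.140125]), np.float32(0.008825)), (array([0.473125, 0.144875]), np.float32(0.008825))]
at 23.3 [ 0.4669 -0.1092  0.0937] F [-0.  -1.2  0.6] w 0.996 ff 0.0
grip 24.4 [ 0.4663 -0.1094  0.093 ] F [ 0.5 -0.1 -0.5] w 0.226 ff 29.99671161174774
up 25.4 [ 0.4657 -0.1094  0.2022] F [ 0.5  0.2 -1. ] w 0.22 ff 29.996636509895325
```

View pics/rect.png

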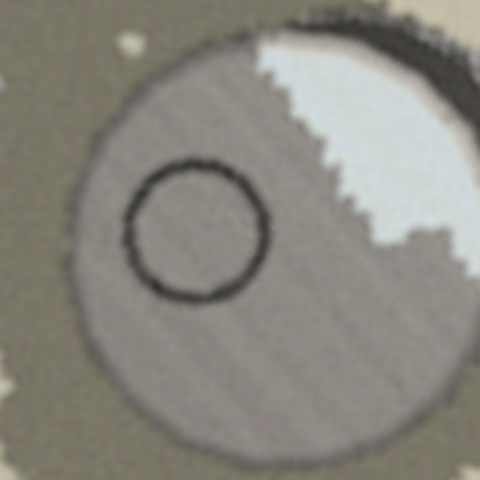

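The rectified view shows the ring centred at (197,230), which maps to (0.4706, 0.1598). I'll carry the gauge over it.

Run:
```python
from h import *
R=down(-123); T=[.4706,.1598]
robot.goto([*T,.202],R); robot.servo_line([*T,.155],R,.1); robot.dwell(.3); rep("hover")
im,d,w=grab("wrist"); im2,_,w2=grab("scene")
for n,g in(("wrist",w),("scene",w2)):
  for l in("gauge_tip","cup_spot"):
    for r in nets.landmark_of(n,l)[:2]: print(n,l,r,onplane(r["pixel"],.074 if l=="gauge_tip" else .06,g))
cv2.imwrite("pics/h.png",np.hstack([cv2.resize(im[100:350,180:400,::-1],(400,450)),cv2.resize(im2[130:250,110:216,::-1],(398,450))]))
```

```text
hover 27.4 [0.4708 0.16   0.1555] F [ 0.1 -0.7 -1.3] w 0.23 ff 29.99654710292816
wrist cup_spot {'pixel': [277.9, 206.9], 'p': 0.94} [0.47113209 0.16038808 0.06      ]
scene cup_spot {'pixel': [157.2, 193.6], 'p': 0.67} [0.4668878  0.16562716 0.06      ]
```

View pics/h.png

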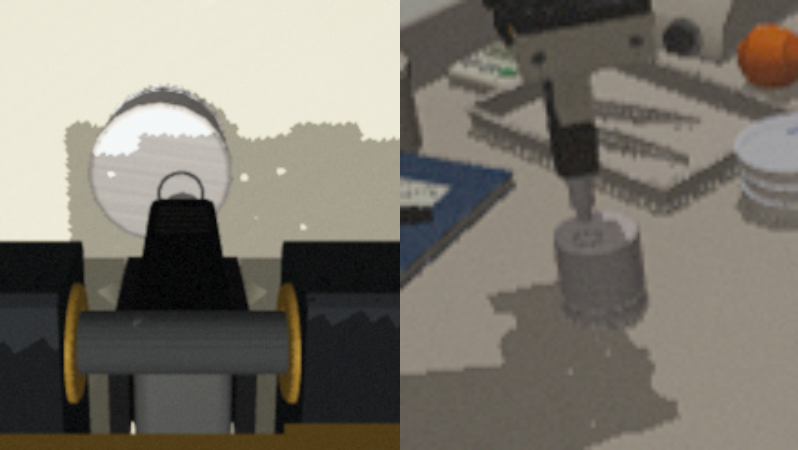

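The hover view shows the nose (585,213) directly above the ring (588,237), with the gauge upright. I'll press down now.

Run:
```python
from h import *
R=down(-123); T=[.4706,.1598]
f=lambda: np.mean([robot.dwell(.06) or robot.get_state()["force"] for _ in range(8)],0)
f0=f(); print(f0)
for z in(.146,.143,.1415,.140,.139,.138,.1375):
    robot.servo_line([*T,z],R,.03); df=f()-f0; rep(f"{z} dF {np.round(df,2)}")
    if df[2]>3.3: break
im2,_,w2=grab("scene"); cv2.imwrite("pics/e.png",cv2.resize(im2[130:250,110:250,::-1],None,fx=4,fy=4))
```

```text
[ 0.17118031 -0.28953169 -1.12287408]
0.146 dF [0.07 0.6  0.15] 29.1 [0.4707 0.1598 0.1461] F [-0.   0.3 -1.5] w 0.225 ff 29.99666154384613
0.143 dF [-0.23  0.33 -0.35] 29.8 [0.4706 0.1598 0.143 ] F [-0.8  0.5 -1.7] w 0.229 ff 29.99651402235031
0.1415 dF [-0.08  0.5   0.06] 30.5 [0.4706 0.1598 0.1415] F [-0.6  0.4 -1. ] w 0.229 ff 29.996484518051147
0.14 dF [-0.05  0.62  1.47] 31.2 [0.4707 0.1599 0.1401] F [ 0.1 -0.5  0.2] w 0.226 ff 29.996427297592163
0.139 dF [0.97 0.81 2.49] 32.0 [0.4707 0.1598 0.139 ] F [1.2 0.5 1. ] w 0.228 ff 29.996416568756104
0.138 dF [0.85 0.95 3.25] 32.7 [0.4706 0.1599 0.138 ] F [2.6 1.1 2.4] w 0.227 ff 29.996467530727386
0.1375 dF [0.73 0.84 3.38] 33.4 [0.4706 0.1598 0.1375] F [1.2 0.7 2.4] w 0.225 ff 29.996624886989594
```

View pics/e.png

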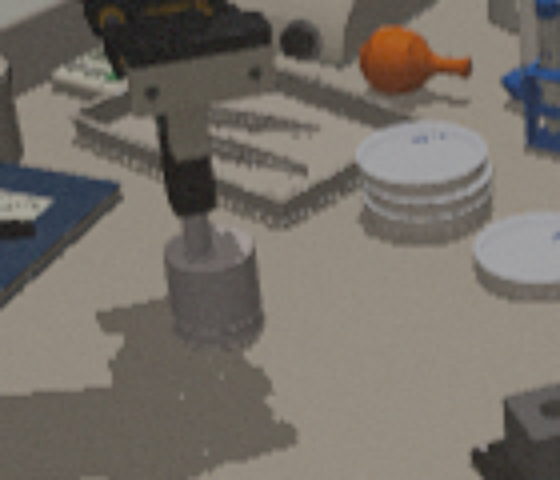

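The nose is on the ring at (198,245), pressing with about 3.4 N (about half-way in), and the cup is flat on the bench. I'll hand it in.

```bash
python3 -c "
from h import *
print(order.job_done()); rep()"
```

```text
the job is handed in; nothing more can be done
None
the job is handed in; nothing more can be done
```

I turned the cup over and stood it mouth-down, and handed the job in with the gauge held upright, its nose on the ring and pressing with about 3.4 N (roughly half-way in); the hand-in returned no verdict.

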